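Unlock the inspection slide and run it to its end stop

TASK

Press the round lock button on top of the inspection slide's carriage and, keeping it held down, push the carriage along its rail right up against the end stop; then let the button spring back up so that the carriage is locked there, and move clear. Only press and push with the fingers: pick nothing up, do not force the carriage while it is locked, and leave the tools lying round it where they are.

Things in the scene. Friction and masses are not known exactly. Their poses are not given: they have to be found in the camera images.
- slide: Inspection slide fixed on the rubber mat (mat top is 3 mm above the work surface): grey base plate 84 x 360 x 14 mm with a steel rail 30 mm wide, 20 mm tall, along its y axis. An aluminium carriage rides on the rail. Origin at the centre of the underside; +y is the travel from the start towards the end stop, z up. All heights given here are above this origin.
- carriage (a joint): Carriage position along the rail, m, growing towards the end stop (slide's +y); at 0 its middle is 90 mm on the -y side of the slide's origin. Starts at 0, locked. About 0.7 kg. Unlocked it slides against some 1.5 N friction plus 6 N per m/s. Locked, a sprung pin in a hidden toothed rack (10 mm pitch, 1 mm play) holds it fast; let go half-way and it catches again within some 20 mm. One notch lies exactly at the end stop.
- lock_button (a joint): How far the lock button is pressed, m: 0 up, 0.006 fully down (end of travel). Sprung: about 2 N to start, about 6 N fully down, springs back by itself. The carriage comes free at about 4 mm and can lock again when the button rises above that.
- button_top (a point): Centre of the top of the lock button, a round dark steel button 46 mm in diameter in the middle of the carriage; 67 mm high when up, 61 mm when down. Presses straight down. A fingertip on it can drag the carriage by friction, or push on a lip: at each end of the carriage a lip 70 mm long across the rail, 14 mm thick, 72 mm high, its inner face 34 mm from the button's centre.
- carriage_face (a point): Centre of the carriage's flat leading face, which meets the end stop; 48 mm ahead (slide's +y) of the button's centre, 45 mm high. The carriage is 100 mm across the rail, 96 mm along it, top at 54 mm (lips above that). A chrome dial indicator (57 mm, face up, 54 mm high) is bolted on its +x side, centre 90 mm from the rail's middle, and rides with it.
- stop_face (a point): Centre of the end stop's flat face that the carriage meets, 45 mm high; its y axis is the direction of travel. The stop is a dark steel block clamped immovably across the rail, 64 mm across it, 24 mm along it, 56 mm high, with a steel thumb screw on top up to 68 mm. Where it is clamped varies (85 to 165 mm from the carriage).
- mag_base: Bystander: a black magnetic base, 50 x 60 x 55 mm with a steel post to 105 mm, loose, 0.9 kg. Origin at the centre of its underside. It may lie anywhere round the slide; it has no part in the job.
- jaw_pad_a: Bystander: a white nylon L-shaped soft-jaw pad, 30 x 60 x 32 mm, loose. Origin at the centre of its underside. It may lie anywhere round the slide; it has no part in the job.
- jaw_pad_b: Bystander: the second such white nylon soft-jaw pad. Origin at the centre of its underside. It may lie anywhere round the slide; it has no part in the job.
- tap_wrench: Bystander: a steel tap wrench, 198 mm long along its y axis, about 14 mm high, loose, lying on the robot's side of the slide. Origin at the centre of its underside. It may lie anywhere round the slide; it has no part in the job.

How it is judged:
On the way, in this order (a step that is already met when the one before it is completed fails the run):
1. the lock button is pressed down far enough to free the carriage (over 3.5 mm) (value of joint lock_button above 0.0035 m), for 0.1 s.
2. the carriage is against the end stop (within 2 mm) with the button still held down (y of carriage_face in the frame of stop_face above -0.002 m and value of joint lock_button above 0.0035 m), for 0.1 s.
At the end, for the whole second after the job is handed in: The carriage's leading face is within 2 mm of the end stop's face and at rest (under 5 mm/s), and the lock button is back up (pressed less than 1 mm) (y of carriage_face in the frame of stop_face above -0.002 m and value of joint lock_button below 0.001 m and not (velocity of joint carriage above 0.005 m/s or velocity of joint carriage below -0.005 m/s)); the robot touches nothing.
It fails at once if the slide or its carriage is forced (the robot presses on them with more than 50 N) (contact force between any of the fingers, the arm and slide above 50 N).
It fails at once if a tool lying round the slide is moved by more than 15 mm or lifted (distance of any of mag_base, jaw_pad_a, jaw_pad_b, tap_wrench from where it was at the start of the episode above 0.015 m).
It also fails if it takes over 42 s, if anything falls off the work surface, if the arm or the gripper's body presses on something with over 40 N, if the wrist force passes 120 N, or if a joint passes its speed limit or range.

ROBOT

A 6-joint arm with a two-finger parallel gripper is mounted at the origin on the work surface. World frame = base frame: x ahead of the robot, y to its left, z up, the work surface at z = 0. Lengths are in m, angles in rad, forces in N, time in s.
With the tool pointing down it reaches from about 0.375 to 0.75 m from the base axis. Payload 9 kg.
Tool frame: the origin (TCP) lies midway between the tips of the shut fingers; the grasp point (between the pads) lies 19 mm behind it; z points along the fingers, y is the line along which they close (so a half turn about z gives the same grasp; the last joint's range is limited). The gripper opens to 85 mm and grips with 20 to 120 N. Pads are 22 mm wide; open, the fingers measure 114 mm over their backs; the gripper's body (76 mm by 85 mm) begins 54 mm behind the grasp point. The pads swing forward as they close: fully open they stand 13 mm farther back than shut.
Start: joints at [1.106, 0.104, 0.097, 1.564, 0, 1.353], TCP at [0.147, 0.582, 0.231] pointing down, gripper open.
Joint ranges: [-2.99, 2.99], [-0.84, 1.86], [-1.1, 1.16], [-1.84, 2.11], [-1.51, 1.56], [-3.14, 3.14]. Speed limits (rad/s): [2.22, 2.22, 2.57, 3.14, 3.14, 3.14].

INTERFACE

Orientations are given as a rotation vector (axis times angle).
In Python, from workcell import env, imaging, job gives the robot as it stands.
- The arm moves only by the shell command python3 -m crank 'ROWS'. ROWS is JSON, a list of rows, each an object with "translation": the shift along the tool's x, y, z in cm, a list of three; "rot": the turn, a rotation vector about the tool's x, y, z in rad, a list of three; "hand": the opening, from -1 (shut) to 1 (fully open). A call has 1 to 10 rows; each row is the pose to reach, as a shift and turn from the pose commanded when the call began, along the tool's axes at that moment; what a row does not reach only later rows make up. A row lasts 1/8 s, in which the tool goes at most 62.5 mm and 10.7 degrees, less where a joint would pass 70% of its speed; a pose out of reach is approached as far as the arm can. A call with a gripper value outside its range is refused whole. The fingers move at their own pace and stop on an object; the grip force is fixed at half the most. Time passes only in rows, so rows that repeat a pose let the fingers close. It gives the time, the measured TCP pose, the force, the opening and the grip force at its end, in the units of the state.
- env.observe(): the state, without advancing time (a new reading comes with each control period).
- imaging.grab_frame(name): name is "scene" or "top" or "wrist"; returns the picture (384x512x3 uint8, red, green, blue); there is no depth.
- imaging.camera_model(name): a dict with "vfov" (degrees; the focal length in pixels is half the picture's height over the tangent of half this angle, whatever the lens; pixels are square), "cx", "cy" (the principal point, pixels), "origin" and "rotation" of the camera in the world. Camera axes: x right, y up, looking along -z (the intrinsics and any distortion apply to the point x, -y, -z); pixel columns grow to the right and rows downward; lengths in m; the calibration is good to about 2 mm. A picture is of the moment at which its call begins: read the wrist's pose just before it. camera_model takes no time and is no camera call; for the wrist camera it gives the pose at the moment of the call.
- job.hand_in(): hands the job in; it is judged then, once.
The state is a dict: "time": time; "joint_pos": joint angles; "dq": joint speeds; "joint_torque": joint torques, N m; "tcp_pos": TCP position; "orientation": TCP orientation; "force": force on the tool from outside, world axes, zero at the start; "torque": the same for the moment, N m; "finger_gap": finger opening in m; "finger_force": force on a finger pad.
Only numpy, scipy, OpenCV 4.12 (cv2) and the standard library are available. Lean on these libraries where they do the work, as an engineer would, in place of code of your own. Each camera call takes 0.05 s, during which the arm holds its last target. There are 200 camera calls.

## Working session

There is one attempt and no reset: what is moved stays moved. The work goes in short steps, Python scripts to look and compute and a shell command to move; the robot and the scene stay as the last step left them, time stands still between calls to the robot, and variables do not carry over. Pictures are saved under pics/ and viewed, at most 10 in all, crops included, and the job is handed in when it is done.

```bash
mkdir -p pics; python3 - <<'E'
from workcell import env, imaging
import cv2
s=env.observe(); print(s)
for n in("top","scene"):
    m=imaging.camera_model(n); print(n,m)
    cv2.imwrite(f"pics/{n}0.png",cv2.resize(imaging.grab_frame(n)[:,:,::-1],(800,600),interpolation=cv2.INTER_CUBIC))
E
```

```text
{'time': 0.0, 'joint_pos': array([1.10630684e+00, 1.04690711e-01, 9.64627323e-02, 1.56391728e+00,
       1.97969694e-05, 1.35313680e+00]), 'dq': array([0.00024389, 0.00164075, 0.00090093, 0.00064725, 0.0002119 ,
       0.00014551]), 'joint_torque': array([ 4.42430191e-04, -5.56929052e+01,  5.03652048e+01,  1.69408845e-02,
       -3.13907349e-04,  1.55743271e-05]), 'tcp_pos': array([0.14640361, 0.58151278, 0.23052377]), 'orientation': array([-3.86678198e-01, -3.11723088e+00,  1.98614664e-03]), 'force': array([0.44896437, 0.02628951, 0.21516317]), 'torque': array([-0.01415794, -0.04982213, -0.04500878]), 'finger_force': 0.0, 'finger_gap': 0.08518715990870274}
top {'vfov': 51.20573536278209, 'cx': 257.76118262690636, 'cy': 194.6219207160933, 'origin': array([0.42611859, 0.01214309, 0.93856611]), 'rotation': array([ 0.1895624 , -0.17689546, -1.50420027])}
scene {'vfov': 45.52909274881044, 'cx': 255.0785375326227, 'cy': 193.09416565166944, 'origin': array([ 1.17119477, -0.15816386,  0.74772457]), 'rotation': array([0.60870073, 0.46256008, 1.20995403])}
```

View pics/top0.png

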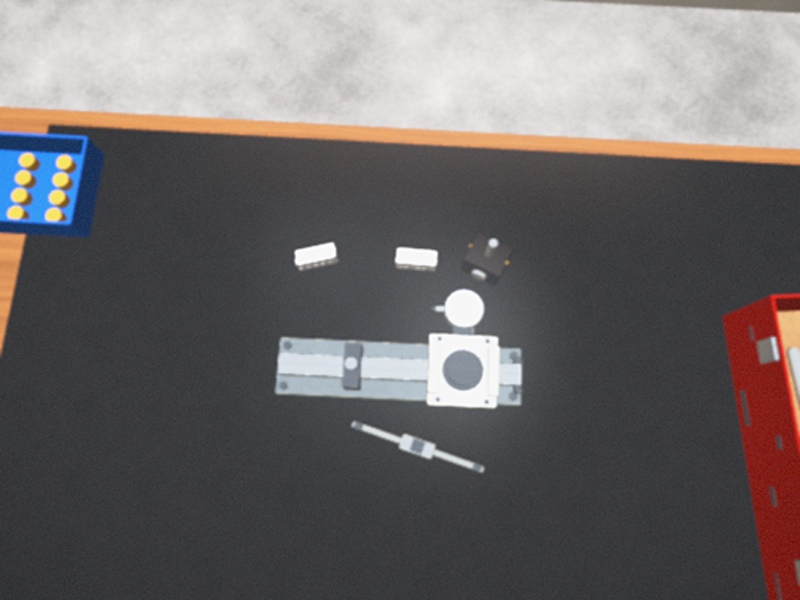

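View pics/scene0.png

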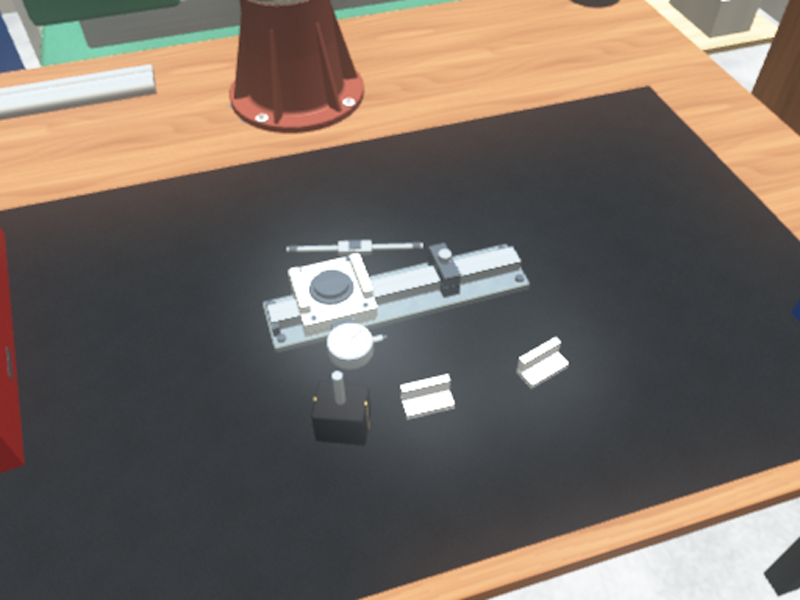

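The top view shows the button at (463,370) and the stop screw at (351,362). Plate corners are at about (280,337), (276,397), (521,348) and (520,405). The scene view shows the button at (331,286), the screw top at (445,253), and the mag base beside the dial.

```bash
cat > h.py <<'E'
import numpy as np
from scipy.spatial.transform import Rotation as R
from workcell import env, imaging
def ray(m,u,v):
    f=192/np.tan(np.radians(m['vfov'])/2)
    return R.from_rotvec(m['rotation']).apply([(u-m['cx'])/f,-(v-m['cy'])/f,-1])
def onz(m,p,z,k=1.5625):
    # pixel coords of enlarged view -> original
    d=ray(m,(p[0]+.5)/k-.5,(p[1]+.5)/k-.5); o=np.array(m['origin'])
    return o+d*(z-o[2])/d[2]
E
python3 - <<'E'
from h import *
np.set_printoptions(precision=4,suppress=True)
t=imaging.camera_model('top');s=imaging.camera_model('scene')
print('button',onz(t,(463,370),.07),onz(s,(331,286),.07))
print('screw',onz(t,(351,362),.071),onz(s,(445,253),.071))
c=[onz(t,p,.017) for p in((280,337),(276,397),(521,348),(520,405))]
print(np.array(c)); print(np.linalg.norm(c[0]-c[1]),np.linalg.norm(c[0]-c[2]),np.linalg.norm(c[1]-c[3]))
d=(c[0]+c[1]-c[2]-c[3])/2; print('yaw of travel',np.degrees(np.arctan2(d[1],d[0])),'centre',sum(c)/4)
print('dial',onz(t,(465,308),.057)); print('mag post',onz(t,(493,243),.108)); print('wrench',onz(t,(355,425),.014),onz(t,(481,468),.014))
print('stop front top edge',onz(t,(362,366),.059),'carr',onz(t,(429,368),.075))
E
```

```text
button [ 0.5452 -0.0634  0.07  ] [ 0.5532 -0.0661  0.07  ]
screw [0.547 0.093 0.071] [0.5424 0.0928 0.071 ]
[[ 0.5858  0.207   0.017 ]
 [ 0.4967  0.2035  0.017 ]
 [ 0.5904 -0.1529  0.017 ]
 [ 0.5062 -0.1528  0.017 ]]
0.08912377834474654 0.3599674365219024 0.3563865753587754
yaw of travel 91.1243041013386 centre [0.5448 0.0262 0.017 ]
dial [ 0.637  -0.0641  0.057 ]
mag post [ 0.7203 -0.0953  0.108 ]
wrench [0.4635 0.0853 0.014 ] [ 0.4139 -0.0991  0.014 ]
stop front top edge [0.5439 0.0782 0.059 ] carr [ 0.5445 -0.0158  0.075 ]
```

```bash
cat >> h.py <<'E'
np.set_printoptions(precision=4,suppress=True)
def shift(target):
    s=env.observe(); r=R.from_rotvec(s['orientation'])
    return r.inv().apply(np.array(target)-s['tcp_pos'])*100
def axes(): return R.from_rotvec(env.observe()['orientation']).as_matrix()
E
python3 - <<'E'
from h import *
print(axes()); print(shift((.549,-.075,.2)))
E
```

```text
[[-0.9697  0.2442 -0.0005]
 [ 0.2442  0.9697 -0.001 ]
 [ 0.0003 -0.0011 -1.    ]]
[-55.0754 -53.8332   3.1095]
```

```bash
python3 -m crank '[{"translation":[-55,-53.8,0],"rot":[0,0,-0.27],"hand":-1},{"translation":[-55,-53.8,0],"rot":[0,0,-0.27],"hand":-1},{"translation":[-55,-53.8,0],"rot":[0,0,-0.27],"hand":-1},{"translation":[-55,-53.8,0],"rot":[0,0,-0.27],"hand":-1},{"translation":[-55,-53.8,0],"rot":[0,0,-0.27],"hand":-1},{"translation":[-55,-53.8,0],"rot":[0,0,-0.27],"hand":-1},{"translation":[-55,-53.8,0],"rot":[0,0,-0.27],"hand":-1},{"translation":[-55,-53.8,0],"rot":[0,0,-0.27],"hand":-1},{"translation":[-55,-53.8,0],"rot":[0,0,-0.27],"hand":-1},{"translation":[-55,-53.8,0],"rot":[0,0,-0.27],"hand":-1}]'
python3 - <<'E'
from h import *
print(axes()); print(shift((.549,-.075,.2)))
E
```

```text
time: 1.35
tcp_pos: [0.4727, 0.0486, 0.2312]
orientation: [-0.036, 3.141, 0.0]
force: [0.1, 0.8, 0.0]
finger_gap: 0.0001
finger_force: 0.0
[[-0.9997 -0.0228  0.0003]
 [-0.0228  0.9997  0.0002]
 [-0.0003  0.0002 -1.    ]]
[ -7.3435 -12.53     3.118 ]
```

```bash
python3 -m crank '[{"translation":[-7.3,-12.5,0],"rot":[0,0,0],"hand":-1},{"translation":[-7.3,-12.5,2],"rot":[0,0,0],"hand":-1},{"translation":[-7.3,-12.5,3],"rot":[0,0,0],"hand":-1},{"translation":[-7.3,-12.5,3],"rot":[0,0,0],"hand":-1},{"translation":[-7.3,-12.5,3],"rot":[0,0,0],"hand":-1},{"translation":[-7.3,-12.5,3],"rot":[0,0,0],"hand":-1}]'
python3 - <<'E'
from h import *
import cv2
print(env.observe()['tcp_pos'],imaging.camera_model('wrist'))
cv2.imwrite("pics/w1.png",cv2.resize(imaging.grab_frame('wrist')[:,:,::-1],(800,600),interpolation=cv2.INTER_CUBIC))
E
```

```text
time: 2.1
tcp_pos: [0.5479, -0.0717, 0.2023]
orientation: [-0.038, 3.14, -0.0]
force: [-1.0, -0.6, -0.9]
finger_gap: 0.0001
finger_force: 0.0
[ 0.5479 -0.0717  0.2023] {'vfov': 61.213526097809165, 'cx': 252.72110735369603, 'cy': 194.49461556329285, 'origin': array([ 0.4764, -0.0737,  0.3446]), 'rotation': array([-0.2215, -0.2259,  1.5837])}
```

View pics/w1.png

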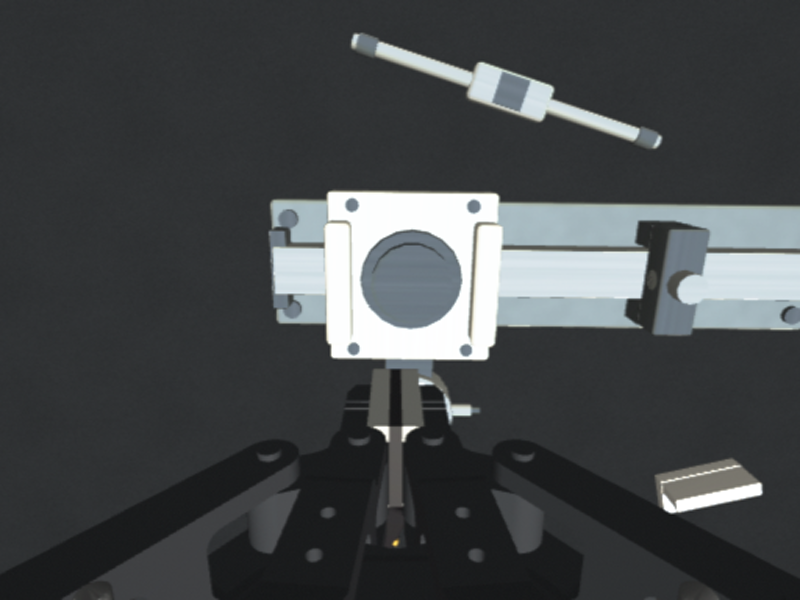

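The wrist view shows the button at (411,279), the carriage's leading lip at x≈500, and the stop's near top edge from (667,228) to (655,333). The plate edges run from (300,201) to (790,207) and from (300,323) to (640,328).

```bash
python3 - <<'E'
from h import *
m=imaging.camera_model('wrist')
b=onz(m,(411,279),.07);print('button',b)
print('stop edge',onz(m,(667,228),.059),onz(m,(655,333),.059))
print('screw',onz(m,(690,288),.071),'lip',onz(m,(501,225),.075),onz(m,(495,345),.075))
for e in (((300,201),(790,207)),((300,323),(640,328)),((501,225),(495,345))):
    p,q=[onz(m,x,.017) for x in e]; print('dir',np.degrees(np.arctan2(*(q-p)[1::-1])))
print(shift(b+[0,.006,.01]),axes()[:,1])
E
```

```text
button [ 0.5418 -0.0636  0.07  ]
stop edge [0.5115 0.0796 0.059 ] [0.5739 0.0834 0.059 ]
screw [0.5429 0.0918 0.071 ] lip [ 0.5101 -0.0171  0.075 ] [ 0.5779 -0.0149  0.075 ]
dir 90.71690669334463
dir 90.53014400818718
dir 1.880432935079026
[ 0.5932  1.4402 12.2202] [-0.0245  0.9997 -0.0003]
```

```bash
python3 -m crank '[{"translation":[0.4,1.6,4],"rot":[0,0,0],"hand":-1},{"translation":[0.4,1.6,8],"rot":[0,0,0],"hand":-1},{"translation":[0.4,1.6,11.5],"rot":[0,0,0],"hand":-1},{"translation":[0.4,1.6,12.2],"rot":[0,0,0],"hand":-1},{"translation":[0.4,1.6,12.2],"rot":[0,0,0],"hand":-1},{"translation":[0.4,1.6,12.2],"rot":[0,0,0],"hand":-1}]'
python3 - <<'E'
from h import *
print(env.observe()['tcp_pos'],env.observe()['force']); print(axes())
E
```

```text
time: 2.9
tcp_pos: [0.5447, -0.057, 0.0813]
orientation: [-0.037, 3.139, -0.001]
force: [0.6, -0.4, 0.1]
finger_gap: 0.0003
finger_force: 0.0
[ 0.5447 -0.057   0.0813] [ 0.6154 -0.3959  0.1237]
[[-0.9997 -0.0233  0.0027]
 [-0.0233  0.9997 -0.0008]
 [-0.0027 -0.0009 -1.    ]]
```

Now press gently: down 16 mm to z≈0.065.

```bash
python3 -m crank '[{"translation":[0,0,0.8],"rot":[0,0,0],"hand":-1},{"translation":[0,0,1.2],"rot":[0,0,0],"hand":-1},{"translation":[0,0,1.4],"rot":[0,0,0],"hand":-1},{"translation":[0,0,1.6],"rot":[0,0,0],"hand":-1},{"translation":[0,0,1.6],"rot":[0,0,0],"hand":-1}]'
```

```text
time: 3.52
tcp_pos: [0.544, -0.0569, 0.064]
orientation: [-0.036, 3.14, -0.001]
force: [0.1, 0.2, 6.5]
finger_gap: -0.0002
finger_force: 3.4
```

```bash
python3 -m crank '[{"translation":[0,0,0.1],"rot":[0,0,0],"hand":-1},{"translation":[0,0,0.1],"rot":[0,0,0],"hand":-1}]'
```

```text
time: 3.78
tcp_pos: [0.5441, -0.0569, 0.0639]
orientation: [-0.037, 3.14, -0.001]
force: [-3.3, 0.6, 13.2]
finger_gap: 0.0
finger_force: 7.2
```

```bash
python3 -m crank '[{"translation":[0,0.3,0],"rot":[0,0,0],"hand":-1},{"translation":[0,0.8,0],"rot":[0,0,0],"hand":-1},{"translation":[0,1.4,0],"rot":[0,0,0],"hand":-1},{"translation":[0,2.0,0],"rot":[0,0,0],"hand":-1},{"translation":[0,2.6,0],"rot":[0,0,0],"hand":-1},{"translation":[0,3.2,0],"rot":[0,0,0],"hand":-1},{"translation":[0,3.7,0],"rot":[0,0,0],"hand":-1},{"translation":[0,4.0,0],"rot":[0,0,0],"hand":-1},{"translation":[0,4.0,0],"rot":[0,0,0],"hand":-1}]'; python3 - <<'E'
from h import *
import cv2
cv2.imwrite("pics/w2.png",cv2.resize(imaging.grab_frame('wrist')[:,:,::-1],(800,600),interpolation=cv2.INTER_CUBIC))
E
```

```text
time: 4.9
tcp_pos: [0.5436, -0.0169, 0.0639]
orientation: [-0.037, 3.139, -0.001]
force: [-0.9, 0.8, 13.1]
finger_gap: -0.0003
finger_force: 6.3
```

View pics/w2.png

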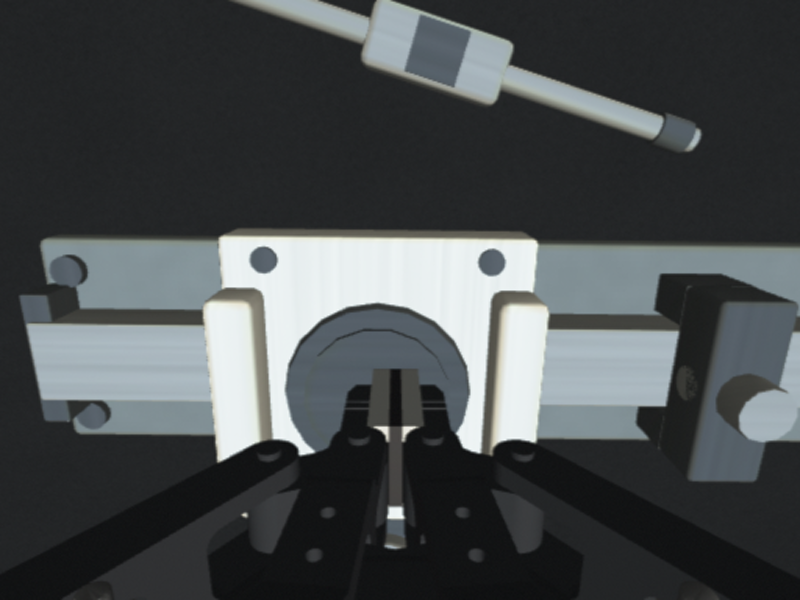

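The carriage follows by friction: its leading edge is at x≈548 and the stop's near edge at about 680–690. Continue.

```bash
python3 -m crank '[{"translation":[0,0.4,0],"rot":[0,0,0],"hand":-1},{"translation":[0,1.0,0],"rot":[0,0,0],"hand":-1},{"translation":[0,1.7,0],"rot":[0,0,0],"hand":-1},{"translation":[0,2.4,0],"rot":[0,0,0],"hand":-1},{"translation":[0,3.1,0],"rot":[0,0,0],"hand":-1},{"translation":[0,3.8,0],"rot":[0,0,0],"hand":-1},{"translation":[0,4.3,0],"rot":[0,0,0],"hand":-1},{"translation":[0,4.7,0],"rot":[0,0,0],"hand":-1},{"translation":[0,5.0,0],"rot":[0,0,0],"hand":-1},{"translation":[0,5.0,0],"rot":[0,0,0],"hand":-1}]'; python3 -m crank '[{"translation":[0,0.2,0],"rot":[0,0,0],"hand":-1},{"translation":[0,0.4,0],"rot":[0,0,0],"hand":-1},{"translation":[0,0.6,0],"rot":[0,0,0],"hand":-1},{"translation":[0,0.6,0],"rot":[0,0,0],"hand":-1}]'
```

```text
time: 6.2
tcp_pos: [0.5429, 0.0332, 0.0639]
orientation: [-0.037, 3.138, -0.001]
force: [1.7, -0.3, 10.4]
finger_gap: 0.0002
finger_force: 5.3
time: 6.7
tcp_pos: [0.5428, 0.039, 0.064]
orientation: [-0.036, 3.138, -0.001]
force: [0.9, -0.5, 10.4]
finger_gap: -0.0001
finger_force: 5.2
```

```bash
python3 -m crank '[{"translation":[0,0.2,0],"rot":[0,0,0],"hand":-1},{"translation":[0,0.3,0],"rot":[0,0,0],"hand":-1},{"translation":[0,0.3,0],"rot":[0,0,0],"hand":-1}]';  python3 -m crank '[{"translation":[0,0.2,0.03],"rot":[0,0,0],"hand":-1},{"translation":[0,0.3,0.03],"rot":[0,0,0],"hand":-1},{"translation":[0,0.3,0.03],"rot":[0,0,0],"hand":-1}]'; python3 - <<'E'
from h import *
import cv2
cv2.imwrite("pics/w3.png",cv2.resize(imaging.grab_frame('wrist')[:,:,::-1],(800,600),interpolation=cv2.INTER_CUBIC))
E
```

```text
time: 7.08
tcp_pos: [0.5428, 0.0407, 0.0639]
orientation: [-0.035, 3.138, -0.005]
force: [1.7, -6.9, 10.4]
finger_gap: 0.0001
finger_force: 4.9
time: 7.45
tcp_pos: [0.5428, 0.0434, 0.0639]
orientation: [-0.035, 3.138, -0.006]
force: [0.4, -8.8, 11.7]
finger_gap: 0.0003
finger_force: 5.8
```

View pics/w3.png

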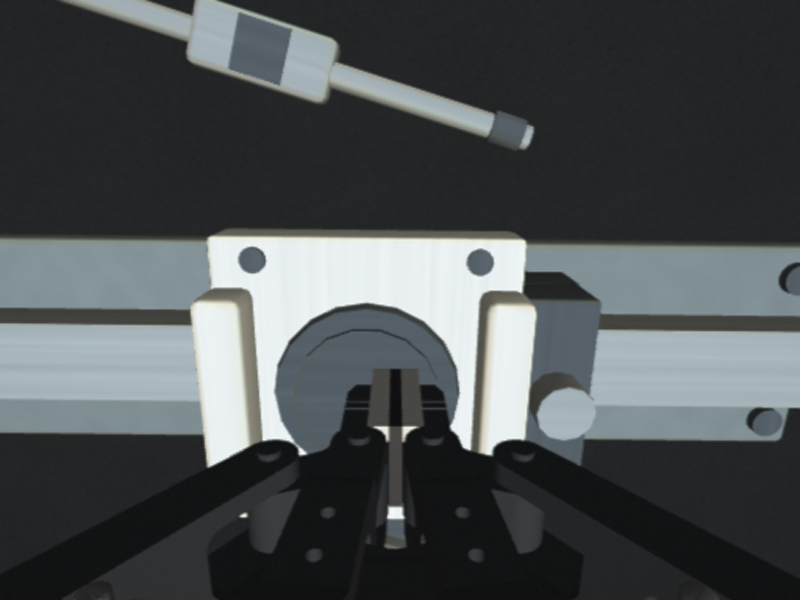

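The carriage meets the stop (lip edge at x≈533, no gap), and the fingertip slips on the button at 9 N. The forward preload keeps the carriage there while I lift straight up.

```bash
python3 -m crank '[{"translation":[0,0,-0.3],"rot":[0,0,0],"hand":-1},{"translation":[0,0,-0.6],"rot":[0,0,0],"hand":-1},{"translation":[0,0,-1.0],"rot":[0,0,0],"hand":-1},{"translation":[0,0,-2],"rot":[0,0,0],"hand":-1},{"translation":[0,0,-5],"rot":[0,0,0],"hand":-1},{"translation":[0,0,-9],"rot":[0,0,0],"hand":-1},{"translation":[0,0,-12],"rot":[0,0,0],"hand":-1},{"translation":[0,0,-12],"rot":[0,0,0],"hand":-1},{"translation":[0,0,-12],"rot":[0,0,0],"hand":-1},{"translation":[0,0,-12],"rot":[0,0,0],"hand":-1}]'; python3 - <<'E'
from h import *
import cv2
cv2.imwrite("pics/w4.png",cv2.resize(imaging.grab_frame('wrist')[:,:,::-1],(800,600),interpolation=cv2.INTER_CUBIC))
E
```

```text
time: 8.75
tcp_pos: [0.5404, 0.0454, 0.1806]
orientation: [0.037, -3.139, -0.001]
force: [0.3, -0.5, 0.8]
finger_gap: -0.0003
finger_force: 0.0
```

View pics/w4.png

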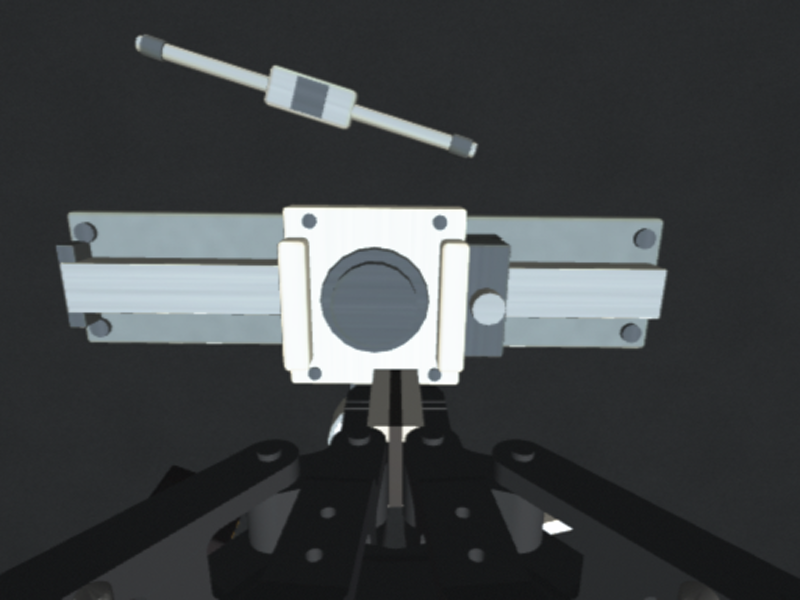

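The carriage (right edge x≈468) sits against the stop block, with the button at (374,299) and the screw at (488,308). I'll check the button-to-screw distance (60 mm if touching) and, if it agrees, hand in.

```bash
python3 - <<'E'
from h import *
m=imaging.camera_model('wrist')
d=np.linalg.norm(onz(m,(488,308),.071)-onz(m,(374,299),.07)); print(d)
if d<.063:
    from workcell import job; print(job.hand_in())
E
```

```text
0.05932350899324175
the job is handed in; nothing more can be done
None
```

The carriage is up against the end stop with the button released, the arm is clear, and the job is handed in; after release the button-to-stop-screw distance measured 59 mm against the 60 mm expected when they touch. The hand-in returned no verdict.

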